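# Switch off the chargers on the bench socket unit

### The job

Before the lab closes, switch off the two sockets that the tall charger and the small charger are plugged into: with a fingertip, gently press the raised half of each one's rocker switch until it is fully over. Leave the switches of the timer and of the covered socket on, leave everything plugged in, and do not shift the things lying around.

Things in the scene. Friction and masses are not known exactly. Their poses are not given: they have to be found in the camera images.
- unit: White socket unit fixed to the table, 130 (x) by 300 (y) by 45 mm high. Origin: centre of its underside, on the table; x points across it away from the robot, y along it to the left. Four sockets in a row on the far half (x 26 mm; y 99, 33, -33, -99 mm), all occupied; each has its black rocker switch straight in front of it on the near half (same y, pivot line along y at x = -36 mm).
- rocker1 (a joint): Rocker 1, leftmost (+y end of the unit), switches socket 1: a V of two 20 x 26 mm halves. 0 = on (all start within 0.03): near half (to the unit's -x edge) stands up at 0.4 rad, its edge 8 mm high. Pressed down to 0.4 rad = off, fully over: near half level, its top 5 mm above the unit's top (50 mm above table), at a hard stop. No spring: stays where left. Takes about 4 N at the press point.
- press1 (a point): Point on the top face of the near half of rocker 1, on its middle line, 14 mm from the pivot line; it moves with the rocker. Fully off it lies at x = -50 mm of the unit and 50 mm above the table; on, about 5 mm higher and 3 mm nearer the sockets.
- socket1 (a point): Centre of the mouth of socket 1, on the unit's top face, 45 mm above the table.
- rocker2 (a joint): Rocker 2, second from the left, switches socket 2: a V of two 20 x 26 mm halves. 0 = on (all start within 0.03): near half (to the unit's -x edge) stands up at 0.4 rad, its edge 8 mm high. Pressed down to 0.4 rad = off, fully over: near half level, its top 5 mm above the unit's top (50 mm above table), at a hard stop. No spring: stays where left. Takes about 4 N at the press point.
- press2 (a point): Point on the top face of the near half of rocker 2, on its middle line, 14 mm from the pivot line; it moves with the rocker. Fully off it lies at x = -50 mm of the unit and 50 mm above the table; on, about 5 mm higher and 3 mm nearer the sockets.
- socket2 (a point): Centre of the mouth of socket 2, on the unit's top face, 45 mm above the table.
- rocker3 (a joint): Rocker 3, third from the left, switches socket 3: a V of two 20 x 26 mm halves. 0 = on (all start within 0.03): near half (to the unit's -x edge) stands up at 0.4 rad, its edge 8 mm high. Pressed down to 0.4 rad = off, fully over: near half level, its top 5 mm above the unit's top (50 mm above table), at a hard stop. No spring: stays where left. Takes about 4 N at the press point.
- press3 (a point): Point on the top face of the near half of rocker 3, on its middle line, 14 mm from the pivot line; it moves with the rocker. Fully off it lies at x = -50 mm of the unit and 50 mm above the table; on, about 5 mm higher and 3 mm nearer the sockets.
- socket3 (a point): Centre of the mouth of socket 3, on the unit's top face, 45 mm above the table.
- rocker4 (a joint): Rocker 4, rightmost (-y end of the unit), switches socket 4: a V of two 20 x 26 mm halves. 0 = on (all start within 0.03): near half (to the unit's -x edge) stands up at 0.4 rad, its edge 8 mm high. Pressed down to 0.4 rad = off, fully over: near half level, its top 5 mm above the unit's top (50 mm above table), at a hard stop. No spring: stays where left. Takes about 4 N at the press point.
- press4 (a point): Point on the top face of the near half of rocker 4, on its middle line, 14 mm from the pivot line; it moves with the rocker. Fully off it lies at x = -50 mm of the unit and 50 mm above the table; on, about 5 mm higher and 3 mm nearer the sockets.
- socket4 (a point): Centre of the mouth of socket 4, on the unit's top face, 45 mm above the table.
- tall_charger: Tall charger: black upright block, 46 by 50 mm and standing 58 mm above the unit's top, plugged into one of the sockets. Its origin is the centre of the underside of its foot (35 mm square, 13 mm deep, hidden in the socket), 32 mm above the table; it is merely pushed in, loose enough to be pulled out.
- small_charger: Small charger: black block, 40 by 40 mm and 28 mm above the unit's top, with a small port in its top, plugged into another socket. Its origin is the centre of the underside of its foot (35 mm square, 13 mm deep, hidden in the socket), 32 mm above the table; it is merely pushed in, loose enough to be pulled out.
- timer: Plug-in timer: round black drum, 52 mm across and 24 mm high with a 36 mm dial on it, 36 mm above the unit's top in all, plugged into another socket. Its origin is the centre of the underside of its foot (35 mm square, 13 mm deep, hidden in the socket), 32 mm above the table; it is merely pushed in, loose enough to be pulled out.
- cover: Socket cover: flat black plate 46 by 46 mm and 5 mm thick that closes the remaining socket. Its origin is the centre of the underside of its foot (35 mm square, 13 mm deep, hidden in the socket), 32 mm above the table; it is merely pushed in, loose enough to be pulled out.
- carton: Bystander: small cardboard carton, 110 by 75 by 45 mm high, loose on the table beyond the left end of the unit. Origin: centre of its underside.
- mouse: Bystander: grey computer mouse, 100 by 58 by 32 mm high, loose on the table beyond the right end of the unit. Origin: centre of its underside.
- driver: Bystander: screwdriver, 160 mm long and 22 mm high, lying loose on the table between the robot and the unit, roughly along the unit. Origin: on the table where the blade leaves the handle, about mid-length; x points to its tip.
Mind the look-alikes: they are no part of the job. Leave any pink or yellow look-alike of the small_charger alone. What is shaped like the tall_charger but pink is not meant.

How it is judged:
By the outcome, as a careful person would: the job done as asked, in the order asked, and still so for the second after the job is handed in, with the robot touching nothing.
It also fails if it takes over 35 s, if anything falls off the work surface, if the arm or the gripper's body presses on something with over 40 N, if the wrist force passes 120 N, or if a joint passes its speed limit or range.

### The arm

A 7-joint arm with a two-finger parallel gripper is mounted at the origin on the work surface. World frame = base frame: x ahead of the robot, y to its left, z up, the work surface at z = 0. Lengths are in m, angles in rad, forces in N, time in s.
With the tool pointing down it reaches from about 0.4 to 0.85 m from the base axis. Payload 10.4 kg.
Tool frame: the origin (TCP) lies on the centre line of the jaws, within the pads' length; the fingertips stand 17 mm ahead of it and the grasp point (between the pads) lies 2 mm behind it; z points along the fingers, y is the line along which they close (so a half turn about z gives the same grasp; the last joint's range is limited). The gripper opens to 85 mm and grips with 20 to 120 N. Pads are 22 mm wide; open, the fingers measure 114 mm over their backs; the gripper's body (76 mm by 85 mm) begins 54 mm behind the grasp point. The pads swing forward as they close: fully open they stand 13 mm farther back than shut.
Start: joints at [1.194, 0.332, -0.065, 1.46, 0.022, 1.35, -0.088], TCP at [0.217, -0.586, 0.248] pointing down, gripper open.
Joint ranges: [-2.6, 2.6], [-0.5, 2.12], [-1.47, 1.34], [0.16, 2.42], [-1.27, 4.41], [0.06, 2.06], [-2.6, 2.6]. Speed limits (rad/s): [2.22, 2.22, 2.79, 2.79, 3.14, 3.14, 3.14].

### API

Orientations are given as a unit quaternion [x, y, z, w].
In Python, from cell import manip, eyes, order gives the robot as it stands.
- The arm moves only by the shell command python3 -m crank 'ROWS' [FORCE]. ROWS is JSON, a list of rows, each a list of 3 entries, a list of its own where there are three numbers: the shift along the tool's x, y, z in mm, then the turn about the tool's z in degrees, then the finger opening in mm, from 0 to 85.4. A call has 1 to 12 rows; each row is the pose to reach, as a shift and turn from the pose commanded when the call began, along the tool's axes at that moment; what a row does not reach only later rows make up. A row lasts 1/12 s, in which the tool goes at most 41.7 mm and 7.16 degrees, less where a joint would pass 70% of its speed; a pose out of reach is approached as far as the arm can. A call with a gripper value outside its range is refused whole. The fingers move at their own pace and stop on an object; FORCE is the grip in N (left out, the last holds). Time passes only in rows, so rows that repeat a pose let the fingers close. It gives the time, the measured TCP pose, the force, the opening and the grip force at its end, in the units of the state.
- manip.sense(): the state, without advancing time (a new reading comes with each control period).
- eyes.camera(name): name is "scene" or "side" or "wrist"; returns (picture, depth): 400x640x3 uint8, red, green, blue; 400x640 float32, m along the optical axis (not along the pixel's ray), 0 where there is no reading.
- eyes.calibration(name): a dict with "vfov" (degrees; the focal length in pixels is half the picture's height over the tangent of half this angle, whatever the lens; pixels are square), "cx", "cy" (the principal point, pixels), "position" and "attitude" of the camera in the world. Camera axes: x right, y down, z forward; pixel columns grow to the right and rows downward; lengths in m; the calibration is good to about 2 mm. The wrist camera is an equidistant fisheye: a pixel r from the principal point sees the ray r / f radians off the axis. A picture is of the moment at which its call begins: read the wrist's pose just before it. calibration takes no time and is no camera call; for the wrist camera it gives the pose at the moment of the call.
- order.sign_off(): hands the job in; it is judged then, once.
The state is a dict: "time_s": time; "joints": joint angles; "dq": joint speeds; "effort": joint torques, N m; "eef_pos": TCP position; "orientation": TCP orientation; "force": force on the tool from outside, world axes, zero at the start; "moment": the same for the moment, N m; "finger_gap": opening from 0.0 (shut) to 1.0 (fully open); "finger_force": force on a finger pad.
Only numpy, scipy, OpenCV 4.12 (cv2) and the standard library are available. Lean on these libraries where they do the work, as an engineer would, in place of code of your own. Each camera call takes 0.05 s, during which the arm holds its last target. There are 200 camera calls.

## Working session

There is one attempt and no reset: what is moved stays moved. The work goes in short steps, Python scripts to look and compute and a shell command to move; the robot and the scene stay as the last step left them, time stands still between calls to the robot, and variables do not carry over. Pictures are saved under pics/ and viewed, at most 10 in all, crops included, and the job is handed in when it is done.

```bash
mkdir -p pics
cat > h.py <<'E'
import numpy as np, cv2
from scipy.spatial.transform import Rotation as R
from cell import manip, eyes, order
def shot(n,f):
    c=eyes.calibration(n); p,d=eyes.camera(n); cv2.imwrite(f'pics/{f}.png',p[:,:,::-1]); np.savez(f'pics/{f}.npz',p=p,d=d); return p,d,c
def att(c):
    a=np.array(c['attitude'],float); return a if a.shape==(3,3) else R.from_quat(a).as_matrix()
E
python3 - <<'E'
from h import *
for n in('scene','side'):
    p,d,c=shot(n,n+'0'); print(n,c)
print(manip.sense())
E
```

```text
scene {'vfov': 49.920341854192316, 'cx': 317.0321967497054, 'cy': 199.92791823226605, 'position': array([1.03263075, 0.34753215, 0.71274856]), 'attitude': array([ 0.45774673,  0.81338881, -0.31417864, -0.1736616 ])}
side {'vfov': 54.98694404932792, 'cx': 316.4942466511962, 'cy': 192.2440014548798, 'position': array([0.36099149, 0.55484776, 0.6459581 ]), 'attitude': array([-0.16908467,  0.91345105, -0.36228895,  0.07592279])}
{'time_s': 0.1, 'joints': array([ 1.19438729,  0.33282036, -0.06468253,  1.46085007,  0.02157959,
        1.34991245, -0.08851602]), 'dq': array([ 0.00054144,  0.00116067,  0.00090425, -0.00096772,  0.00043566,
        0.00073592, -0.00061718]), 'effort': array([ 6.32415304e-04, -6.26744199e+01,  4.86483634e-02, -3.92428637e+01,
        1.63623306e-02,  6.96246017e-03,  3.96503310e-05]), 'eef_pos': array([ 0.21643059, -0.58599314,  0.2475916 ]), 'orientation': array([ 9.84394534e-01,  1.75974376e-01, -1.35848765e-04, -6.33532963e-04]), 'force': array([ 0.54784566,  0.64319395, -0.11885771]), 'moment': array([ 0.03349962, -0.02841664,  0.00619542]), 'finger_force': 0.0, 'finger_gap': 0.9956121269613093}
```

View pics/scene0.png

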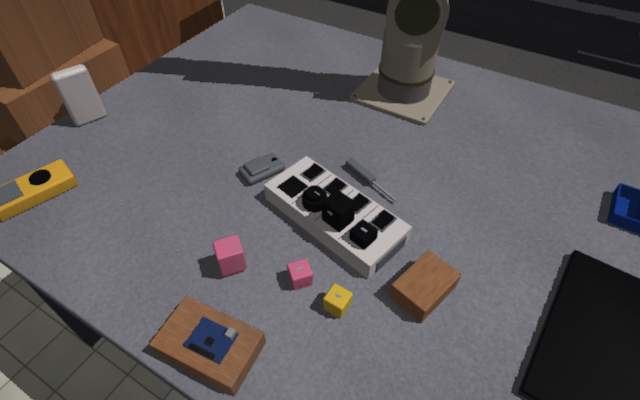

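View pics/side0.png

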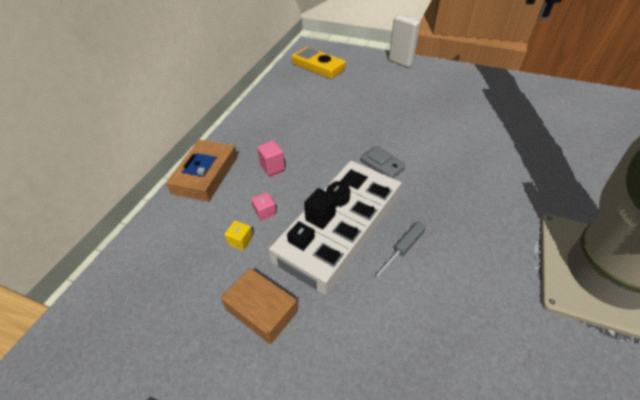

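The unit's four sockets run from the carton end to the mouse end. Scene picture: small charger (363,235) at the carton end, which is socket 1. Next come tall (338,210), socket 2; timer (315,197), socket 3; and cover (291,186), socket 4. The side picture agrees. Pink and yellow look-alikes lie beyond.

```bash
cat >> h.py <<'E'
def cloud(c,d):
    f=200/np.tan(np.radians(c['vfov']/2)); v,u=np.mgrid[:400,:640]
    P=np.stack([(u-c['cx'])/f*d,(v-c['cy'])/f*d,d],-1)
    return P@att(c).T+np.array(c['position'])
E
python3 - <<'E'
from h import *
S=manip.sense(); print(S['eef_pos'])
for n in('scene','side'):
    z=np.load(f'pics/{n}0.npz'); p=z['p'].astype(int); c=eyes.calibration(n); W=cloud(c,z['d'])
    white=(p.min(-1)>130)&(W[...,2]>.038)&(W[...,2]<.052)&(z['d']>0)
    k,l,s,_=cv2.connectedComponentsWithStats(white.astype(np.uint8)); i=1+np.argmax(s[1:,4])
    Q=W[l==i]; print(n,len(Q),np.median(Q[:,2]))
    r=cv2.minAreaRect((Q[:,:2]*1000).astype(np.float32)); print(r)
    cc=np.array(r[0])/1000; b=cv2.boxPoints(r)/1000
    e=[b[1]-b[0],b[2]-b[1]]; L=max(e,key=np.linalg.norm); y=L/np.linalg.norm(L); y=y if np.cross(cc,y)>0 else -y
    x=np.array([y[1],-y[0]]); 
    print('yaw',np.degrees(np.arctan2(x[1],x[0])))
    T=S['eef_pos'];M=R.from_quat(S['orientation']).as_matrix()
    for k,yy in enumerate((.099,.033,-.033,-.099)):
        g=cc+x*-.05+y*yy; s=cc+x*.026+y*yy
        # what stands at each socket
        rel=W[...,:2]-s; m=(np.hypot(rel[...,0],rel[...,1])<.02)&(z['d']>0); print(k+1,'press',g.round(4),'top z',np.percentile(W[m][:,2],95).round(3),'tool mm',((np.r_[g,.12]-T)@M*1000).round())
    # dark rocker blobs
    rel=W[...,:2]-cc; ux=rel@x; uy=rel@y
    m=(ux<-.01)&(ux>-.06)&(abs(uy)<.14)&(p.max(-1)<60)&(W[...,2]>.04)
    k,l,s,_=cv2.connectedComponentsWithStats(m.astype(np.uint8))
    for j in range(1,k):
        if s[j,4]>40: print('rocker',ux[l==j].min().round(4),ux[l==j].max().round(4),uy[l==j].min().round(4),uy[l==j].max().round(4))
E
```

```text
[ 0.21643059 -0.58599314  0.2475916 ]
scene 2957 0.044825898676737586
((510.22314453125, 67.83671569824219), (301.9425964355469, 132.6803436279297), 76.85205078125)
yaw -13.14794
1 press [0.4841 0.1756] top z 0.075 tool mm [ 515. -622.  128.]
2 press [0.469  0.1113] top z 0.104 tool mm [ 479. -566.  128.]
3 press [0.454  0.0471] top z 0.082 tool mm [ 442. -511.  128.]
4 press [ 0.439  -0.0172] top z 0.051 tool mm [ 406. -456.  128.]
rocker -0.0519 -0.0134 -0.1112 -0.0847
rocker -0.0525 -0.0131 -0.0461 -0.0187
rocker -0.0524 -0.012 0.0206 0.0468
rocker -0.0526 -0.0127 0.0824 0.1126
side 4168 0.04474370693582275
((511.1883239746094, 66.18760681152344), (302.6946105957031, 131.5999298095703), 76.60246276855469)
yaw -13.397538
1 press [0.4855 0.1741] top z 0.074 tool mm [ 516. -620.  128.]
2 press [0.4702 0.1099] top z 0.104 tool mm [ 479. -565.  128.]
3 press [0.4549 0.0457] top z 0.082 tool mm [ 443. -510.  128.]
4 press [ 0.4396 -0.0185] top z 0.052 tool mm [ 406. -455.  128.]
rocker -0.0556 -0.0172 -0.112 -0.0841
rocker -0.0556 -0.0169 -0.0441 -0.0194
rocker -0.0556 -0.0168 0.0213 0.0467
rocker -0.0558 -0.0168 0.0872 0.1127<stdin>:10: DeprecationWarning: Arrays of 2-dimensional vectors are deprecated. Use arrays of 3-dimensional vectors instead. (deprecated in NumPy 2.0)
```

Both views agree to 2 mm: top at 45 mm, size about 302x132 mm, and plug heights matching socket 1 = small (28 mm up), 2 = tall (58), 3 = timer, 4 = cover. I'll swing there in an arc at height with the fingers shut.

```bash
python3 -m crank '[[[20,-15,0],3,0],[[55,-40,0],6,0],[[88,-65,0],10,0],[[120,-90,0],14,0],[[152,-115,0],18,0],[[184,-140,0],22,0],[[216,-165,0],26,0],[[248,-190,0],30,0],[[280,-215,0],33,0],[[306,-235,0],33.5,0],[[325,-246,0],33.5,0],[[330,-250,0],33.5,0]]' 20
python3 - <<'E'
from h import *
S=manip.sense();M=R.from_quat(S['orientation']).as_matrix();print(np.degrees(np.arctan2(M[1,0],M[0,0])),S['finger_gap'])
for g in([.485,.175,.15],[.4695,.1105,.15]):print(((np.array(g)-S['eef_pos'])@M*1000).round(1))
E
```

```text
time_s: 1.1
eef_pos: [0.4416, -0.2335, 0.2482]
orientation: [0.994, -0.112, 0.0, -0.0]
force: [-0.1, -0.1, 0.1]
finger_gap: 0.002
finger_force: 0.0
-12.906269299713772 0.0022245140880354035
[ -49.  -407.7   98.6]
[ -49.7 -341.4   98.6]
```

```bash
python3 -m crank '[[[-4,-25,5],0,0],[[-9,-60,15],0,0],[[-14,-97,25],0,0],[[-20,-134,35],0,0],[[-25,-171,45],0,0],[[-31,-208,55],0,0],[[-36,-245,65],0,0],[[-41,-282,75],0,0],[[-46,-312,85],0,0],[[-49,-332,93],0,0],[[-50,-341,98],0,0],[[-50,-341,98],0,0]]'
python3 - <<'E'
from h import *
S=manip.sense();p,d,c=shot('wrist','w1');print(c,S['eef_pos'],S['finger_gap'])
for n in('side','scene'):shot(n,n+'1')
a=cv2.imread('pics/side1.png')[130:310,240:440];b=cv2.imread('pics/scene1.png')[130:310,240:440]
cv2.imwrite('pics/c1.png',cv2.resize(np.hstack([a,b]),None,fx=2,fy=2))
E
```

```text
time_s: 2.1
eef_pos: [0.4681, 0.1075, 0.1491]
orientation: [0.994, -0.114, -0.001, -0.0]
force: [-0.6, 0.3, 0.1]
finger_gap: -0.003
finger_force: 0.0
{'vfov': 65.70646984690485, 'cx': 317.5528412932964, 'cy': 202.83769590761574, 'position': array([0.53661941, 0.09218766, 0.27502082]), 'attitude': array([-0.61608986,  0.77488988,  0.11079292, -0.08777178])} [0.46808938 0.1075115  0.14909685] -0.0031150910885844544
```

View pics/w1.png

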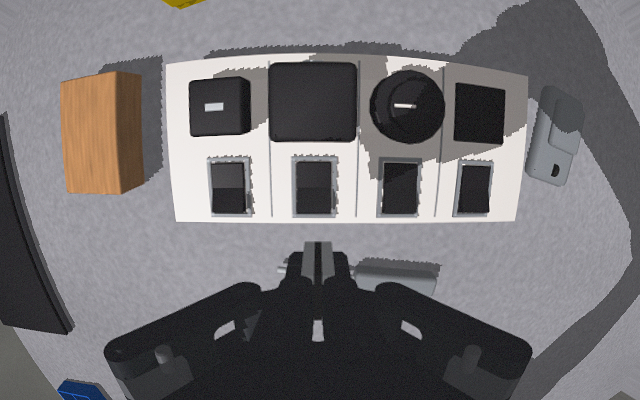

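View pics/c1.png

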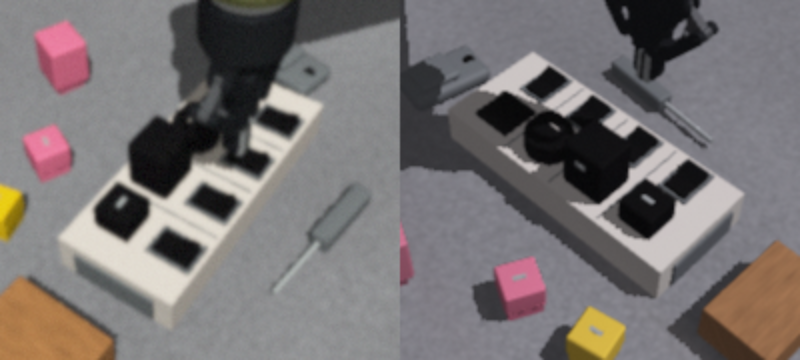

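The wrist view shows small (220,105), tall (313,102), timer (407,105) and cover (479,113), with their rockers below at (228,188), (313,187), (400,187) and (473,187). The fingertips are at (317,245). Next I'll cast rays to measure rockers 1 and 2.

Run:
```python
from h import *
z=np.load('pics/w1.npz');p=z['p'].astype(int);c=eyes.calibration('wrist');S=manip.sense();M=R.from_quat(S['orientation']).as_matrix();print(S['eef_pos'],S['time_s'])
f=200/np.tan(np.radians(c['vfov']/2))
def cast(u,v,h):
    a=np.array([u-c['cx'],v-c['cy']]);r=np.hypot(*a);t=r/f
    d=att(c)@np.r_[a/r*np.sin(t),np.cos(t)];return np.array(c['position'])+d*(h-c['position'][2])/d[2]
m=(p.max(-1)<75).astype(np.uint8);m[:150]=0;m[225:]=0
k,l,s,ce=cv2.connectedComponentsWithStats(m)
for j in range(1,k):
    if s[j,4]>300:
        x,y,w,h=s[j,:4]; print(s[j],'blob centre',cast(*ce[j],.049).round(4))
        b=cast(x+w/2,y+h,.053); print('  near edge',b.round(4))
# unit corners on top plane, read from picture
C=[cast(*q,.045) for q in((166,64),(528,77),(515,221),(176,221))]
C=np.array(C)[:,:2];print(C.round(4)); r=cv2.minAreaRect((C*1000).astype(np.float32));print(r)
cc=np.array(r[0])/1000
y=(C[0]+C[3]-C[1]-C[2]);y/=np.linalg.norm(y);x=np.array([y[1],-y[0]]);print('yaw',np.degrees(np.arctan2(x[1],x[0])))
for yy in(.099,.033):
    g=np.r_[cc-x*.05+y*yy,.067]; print('press',g.round(4),'tool mm',((g-S['eef_pos'])@M*1000).round(1))
```

```text
[0.46906605 0.10449311 0.15039471] 2.25
[   0  150   28   75 1332] blob centre [0.5668 0.4523 0.049 ]
  near edge [0.5303 0.4596 0.053 ]
[ 211  162   35   52 1128] blob centre [0.4966 0.1681 0.049 ]
  near edge [0.4815 0.1736 0.053 ]
[ 296  162   35   52 1779] blob centre [0.4856 0.1044 0.049 ]
  near edge [0.4665 0.1088 0.053 ]
[ 382  163   36   51 1718] blob centre [0.4702 0.0396 0.049 ]
  near edge [0.4508 0.0434 0.053 ]
[ 458  165   33   48 1354] blob centre [ 0.4547 -0.0245  0.049 ]
  near edge [ 0.4358 -0.0212  0.053 ]
[[ 0.6116  0.1952]
 [ 0.5405 -0.0989]
 [ 0.4132 -0.0691]
 [ 0.4842  0.2256]]
((512.3961181640625, 63.03453063964844), (303.3727111816406, 131.03280639648438), 76.46202087402344)
yaw -13.562398957130984
press [0.487 0.171 0.067] tool mm [  2.1 -68.9  83.4]
press [0.4715 0.1068 0.067 ] tool mm [ 1.9 -2.9 83.4]
```

```bash
python3 -m crank '[[[0,0,0],0,0],[[0,0,0],0,0],[[0,0,0],0,0]]'
python3 - <<'E'
from h import *
S=manip.sense();M=R.from_quat(S['orientation']).as_matrix();print(S['eef_pos'],S['dq'].round(3),S['time_s'],np.degrees(np.arctan2(M[1,0],M[0,0])))
p,d,c=shot('wrist','w2');p=p.astype(int)
S2=manip.sense();print(S2['eef_pos'])
f=200/np.tan(np.radians(c['vfov']/2))
def cast(u,v,h):
    a=np.array([u-c['cx'],v-c['cy']]);r=np.hypot(*a);t=r/f
    d=att(c)@np.r_[a/r*np.sin(t),np.cos(t)];return np.array(c['position'])+d*(h-c['position'][2])/d[2]
m=(p.max(-1)<75).astype(np.uint8);m[:150]=0;m[225:]=0
k,l,s,ce=cv2.connectedComponentsWithStats(m)
for j in range(1,k):
    if s[j,4]>300: x,y,w,h=s[j,:4]; print(s[j],'near edge',cast(x+w/2,y+h,.053).round(4))
for g in([.485,.1735,.067],[.4697,.1095,.067]):print(((np.array(g)-S['eef_pos'])@M*1000).round(1))
E
```

```text
time_s: 2.5
eef_pos: [0.4691, 0.1051, 0.1506]
orientation: [0.993, -0.116, 0.0, 0.0]
force: [-0.7, 0.1, -0.9]
finger_gap: 0.002
finger_force: 0.0
[0.46909715 0.1050884  0.15059142] [-0.004  0.003 -0.005  0.001  0.001 -0.001 -0.001] 2.5 -13.30511532864755
[0.46905344 0.10525136 0.15055086]
[   0  150   28   75 1314] near edge [0.5304 0.4608 0.053 ]
[ 209  165   35   50 1032] near edge [0.4812 0.1761 0.053 ]
[ 293  164   35   51 1724] near edge [0.4663 0.1118 0.053 ]
[ 379  164   36   51 1679] near edge [0.4506 0.0465 0.053 ]
[ 454  166   33   48 1355] near edge [ 0.4359 -0.0168  0.053 ]
[ -0.3 -70.3  83.6]
[-0.5 -4.5 83.6]
```

```bash
python3 -m crank '[[[0,-4,10],0,0],[[0,-5.5,30],0,0],[[0,-5.5,50],0,0],[[0,-5.5,65],0,0],[[0,-5.5,72],0,0],[[0,-5.5,74],0,0],[[0,-5.5,74],0,0],[[0,-5.5,74],0,0]]'
python3 - <<'E'
from h import *
S=manip.sense();print(S['eef_pos'],S['force'])
for n in('side','scene'):shot(n,n+'2')
a=cv2.imread('pics/side2.png')[150:290,260:410];b=cv2.imread('pics/scene2.png')[140:280,270:420]
cv2.imwrite('pics/c2.png',cv2.resize(np.hstack([a,b]),None,fx=2.6,fy=2.6))
E
```

```text
time_s: 3.22
eef_pos: [0.4706, 0.1115, 0.0769]
orientation: [0.993, -0.115, 0.0, -0.0]
force: [0.3, 0.1, 0.7]
finger_gap: 0.0
finger_force: 0.0
[0.47057845 0.11154188 0.07691548] [0.34971065 0.07357624 0.693883  ]
```

View pics/c2.png

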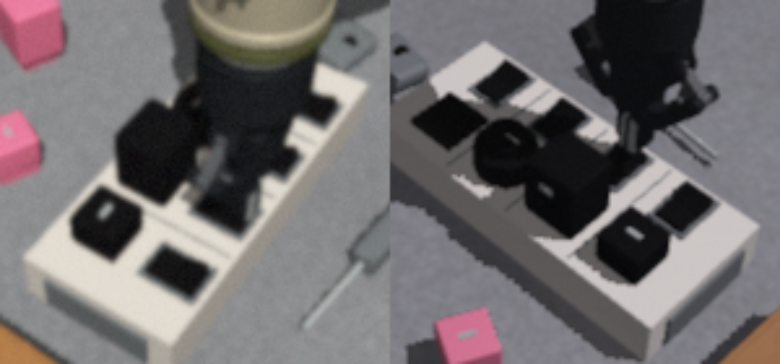

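The fingers stand over rocker 2's near half, at (240,195) in the side crop and (630,145) in the scene crop. Pressing slowly now.

```bash
python3 -m crank '[[[0,0,1.5],0,0],[[0,0,3],0,0],[[0,0,4.5],0,0],[[0,0,6],0,0],[[0,0,7],0,0],[[0,0,8],0,0],[[0,0,8.5],0,0],[[0,0,8.5],0,0]]'; python3 -m crank '[[[0,0,0.5],0,0],[[0,0,1],0,0],[[0,0,1.5],0,0],[[0,0,1.5],0,0]]'
```

```text
time_s: 3.98
eef_pos: [0.4701, 0.1114, 0.0677]
orientation: [0.993, -0.115, 0.0, -0.0]
force: [-1.1, 0.9, 2.0]
finger_gap: -0.001
finger_force: 0.8
time_s: 4.32
eef_pos: [0.4702, 0.1114, 0.067]
orientation: [0.993, -0.115, 0.0, 0.0]
force: [-5.6, 0.5, 12.7]
finger_gap: 0.003
finger_force: 6.7
```

Force rose from 2 to 12.7 N at TCP height 67.0 mm, so it is on the hard stop. I'll lift, move to rocker 1 and look.

```bash
python3 -m crank '[[[0,0,-10],0,0],[[0,0,-35],0,0],[[0,0,-65],0,0],[[0,-15,-80],0,0],[[0,-40,-83],0,0],[[0,-60,-83],0,0],[[0,-66,-83],0,0],[[0,-66,-83],0,0],[[0,-66,-83],0,0],[[0,-66,-83],0,0]]'
python3 - <<'E'
from h import *
S=manip.sense();M=R.from_quat(S['orientation']).as_matrix();p,d,c=shot('wrist','w3')
print(((np.array([.4857,.175,.077])-S['eef_pos'])@M*1000).round(1))
cv2.imwrite('pics/c3.png',cv2.resize(cv2.imread('pics/w3.png')[50:300,200:600],None,fx=2,fy=2))
E
```

```text
time_s: 5.15
eef_pos: [0.4852, 0.1741, 0.149]
orientation: [0.993, -0.116, -0.0, 0.0]
force: [0.3, 0.0, -0.5]
finger_gap: 0.0
finger_force: 0.0
[ 0.3 -1.  72. ]
```

View pics/c3.png

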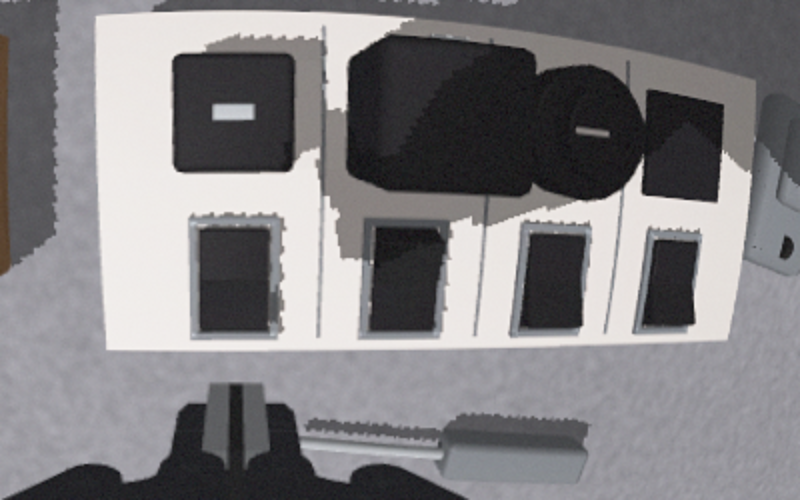

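In the crop, rocker 2 (405,278) now has its far half raised, while rockers 1, 3 and 4 (235, 555 and 672, all at about row 280) still have the near half raised. The fingertips (236,425) line up with rocker 1. Pressing it.

```bash
python3 -m crank '[[[0,-1,10],0,0],[[0,-1,30],0,0],[[0,-1,50],0,0],[[0,-1,65],0,0],[[0,-1,71],0,0],[[0,-1,72],0,0],[[0,-1,72],0,0],[[0,-1,72],0,0]]' && python3 -m crank '[[[0,0,1.5],0,0],[[0,0,3],0,0],[[0,0,4.5],0,0],[[0,0,6],0,0],[[0,0,7],0,0],[[0,0,8],0,0],[[0,0,9],0,0],[[0,0,9],0,0]]'
```

```text
time_s: 5.87
eef_pos: [0.486, 0.1766, 0.078]
orientation: [0.993, -0.115, 0.001, -0.0]
force: [0.1, 0.3, -0.1]
finger_gap: 0.003
finger_force: 0.0
time_s: 6.53
eef_pos: [0.4854, 0.1767, 0.0682]
orientation: [0.993, -0.115, -0.0, -0.0]
force: [-1.6, 0.3, 2.0]
finger_gap: -0.001
finger_force: 1.1
```

```bash
python3 -m crank '[[[0,0,0.5],0,0],[[0,0,1],0,0],[[0,0,1.5],0,0],[[0,0,1.5],0,0]]'
```

```text
time_s: 6.87
eef_pos: [0.4855, 0.1767, 0.0671]
orientation: [0.993, -0.115, 0.0, 0.0]
force: [-4.0, 0.5, 7.7]
finger_gap: -0.001
finger_force: 3.6
```

```bash
python3 -m crank '[[[0,0,0.4],0,0],[[0,0,0.7],0,0],[[0,0,0.7],0,0]]'; python3 -m crank '[[[0,0,-10],0,0],[[0,0,-35],0,0],[[0,0,-65],0,0],[[-10,15,-85],0,0],[[-20,40,-90],0,0],[[-20,60,-90],0,0],[[-20,66,-90],0,0],[[-20,66,-90],0,0],[[-20,66,-90],0,0],[[-20,66,-90],0,0]]'
python3 - <<'E'
from h import *
shot('wrist','w4')
cv2.imwrite('pics/c4.png',cv2.resize(cv2.imread('pics/w4.png')[30:280,150:550],None,fx=2,fy=2))
E
```

```text
time_s: 7.12
eef_pos: [0.4856, 0.1767, 0.067]
orientation: [0.993, -0.115, 0.0, 0.0]
force: [-6.9, -0.4, 14.9]
finger_gap: 0.002
finger_force: 7.7
time_s: 7.95
eef_pos: [0.4512, 0.1178, 0.1561]
orientation: [0.993, -0.115, 0.0, -0.0]
force: [-1.1, 1.2, 0.3]
finger_gap: 0.002
finger_force: 0.0
```

View pics/c4.png

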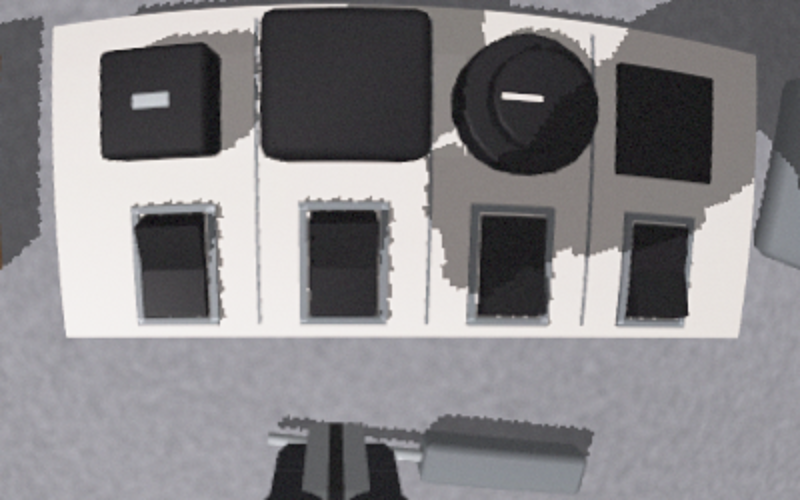

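Rockers 1 (172,265) and 2 (345,265) now have the far half raised. Rockers 3 (512,267) and 4 (658,270) are still on, everything is still plugged in, and the arm is clear.

```bash
python3 -c "
from cell import order
print(order.sign_off())"
```

```text
the job is handed in; nothing more can be done
None
```

I switched off sockets 2 (tall charger) and 1 (small charger), each pressed to its hard stop; the timer and covered socket are still on, everything is still plugged in, nothing was seen to shift, and the job is handed in.

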